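Clear the keepsake box and hold its lid for the new stay

TASK

I want to screw a new stay onto the wooden keepsake box, whose lid falls shut by itself. First clear the three small things off its lid (turtle figurine, round tin, matchbox) into the clay pot, setting each one down inside and not dropping it; then lift the lid with the gripper to 60 degrees, give or take five, never letting it fall, and finish while still holding it there so I can work. Leave the pot and everything else where they stand.

Things in the scene. Friction and masses are not known exactly. Their poses are not given: they have to be found in the camera images.
- box: Wooden keepsake box, fixed to the table, 170 mm deep (its x) by 280 mm wide (its y); walls 75 mm high, and the shut lid brings its flat top to 105.5 mm above the table. Origin: centre of the underside, on the table. Its -x side is the front, turned towards the robot; +z up. It stands left or right of the middle.
- lid (a joint): Angle of the box's wooden lid in rad: 0 shut and level, positive as its front edge rises, 60 degrees = 1.047, stop at 1.75. About 0.45 kg, 170 by 280 mm and 30 mm deep (10 mm top board over a 20 mm skirt all round, walls 10 mm). The hinge has next to no friction: from below 75 degrees the lid falls shut. Lifting at the knob takes 2 to 3 N.
- lid_knob (a point): Centre of the lid's brass ball knob, 24 mm diameter on a 10 mm stem, midway along the lid's front skirt, 27 mm out from its face; 90.5 mm above the table when shut; moves with the lid. The ball can turn between fingers that pinch it from above along the box's y, so the gripper may stay upright. Free space in front and below down to 40 mm over the table.
- lid_hinge (a point): Midpoint of the lid's hinge line, on the far (+x) top edge of the box walls, 75.5 mm above the table, 85 mm behind the box's centre; the line runs along the box's y. With the lid shut the knob's centre lies 197 mm in front of this line and 15 mm above it.
- turtle: Ceramic turtle figurine, 70 g: round domed shell of 50 mm diameter, 31 mm high, steepest below 18 mm; head to +x (reaches 40 mm from the origin), feet at the four corners (27 mm from its centre line at most in x, 22 mm in y). Best pinched across its y between the feet (50 mm), low down. Origin: centre of the underside. Starts upright on the box's lid.
- tin: Closed round aluminium tin, 50 mm diameter, 28 mm high, 60 g, standing upright on the lid at the start. Origin: centre of the underside.
- matchbox: Cardboard matchbox lying flat, 54 mm (x) by 36 mm (y) by 16 mm high, 15 g. Origin: centre of the underside. Starts on the box's lid. The three things stand in a row along the box's width, about 85 mm apart, in any order.
- pot: Open sgraffito clay pot, terracotta with scratched cream bands, loose, 1.3 kg, 75 mm high, 190 mm across its belly; round mouth of 164 mm clear diameter; walls 6 mm, inner floor 8 mm above its underside and about 120 mm wide at the bottom, widening upwards. Origin: centre of the underside. It stands on the other side of the middle from the box.
- bottle: Blue glass bottle with a cork, 72 mm diameter, 235 mm high, loose, at the back near the middle. Origin: centre of the underside. To be left alone.
- screwdriver: Screwdriver, 190 mm long, loose, lying on the table near the robot. To be left alone.
- stay: Brass lid stay, flat bar 130 mm long and 5 mm thick with a cross plate at one end, loose, lying on the table near the robot. To be left alone.
- dish: Small white dish of screws, 86 mm diameter, 18 mm high, loose, on the table near the robot. To be left alone.
- mug: White ceramic mug, 80 mm diameter, 95 mm high, loose, on the right-hand side. To be left alone, like the fixed things farther out: a black desk lamp (400 mm high, back left), books (left), picture frame and speaker (back), key tray (right).

How it is judged:
By the outcome, as a careful person would: the job done as asked, in the order asked, and still so for the second after the job is handed in, while the arm keeps its last pose, push and grip.
It also fails if it takes over 72 s, if anything falls off the work surface, if the arm or the gripper's body presses on something with over 40 N, if the wrist force passes 120 N, or if a joint passes its speed limit or range.

ROBOT

A 6-joint arm with a two-finger parallel gripper is mounted at the origin on the work surface. World frame = base frame: x ahead of the robot, y to its left, z up, the work surface at z = 0. Lengths are in mm, angles in rad, forces in N, time in s.
With the tool pointing down it reaches from about 350 to 975 mm from the base axis. Payload 7.1 kg.
Tool frame: the origin (TCP) lies midway between the tips of the shut fingers; the grasp point (between the pads) lies 19 mm behind it (ctrl.grip_depth is the distance from the TCP to the grasp point, in mm); z points along the fingers, y is the line along which they close (so a half turn about z gives the same grasp; the last joint's range is limited). The gripper opens to 88 mm and grips with 3 to 60 N. Pads are 20 mm wide; open, the fingers measure 115 mm over their backs; the gripper's body (75 mm by 178 mm) begins 61 mm behind the grasp point.
Start: joints at [1.223, 0.423, 1.63, -0, 1.089, -0.019], TCP at [201.785, 591.513, 190.575] pointing down, gripper open.
Joint ranges: [-3, 3], [-0.9, 2.11], [0.09, 2.58], [-1.31, 4.45], [0.11, 2.69], [-2.54, 2.54]. Speed limits (rad/s): [2.39, 2.39, 3.01, 3.14, 3.14, 3.14].

INTERFACE

Orientations are given as a rotation vector (axis times angle).
In Python, from workcell import ctrl, cams gives the robot as it stands.
- The arm moves only by the tool move_arm, never from a script. Its argument "steps" is a list of rows, each a list of 3 entries, a list of its own where there are three numbers: the shift along the tool's x, y, z in units of 25 mm (1.0 is 25 mm), then the turn about the tool's z in units of 5 degrees (1.0 is 5 degrees), then the closure, from 0 (fully open) to 1 (shut). A call has 1 to 20 rows; each row shifts and turns the commanded pose from where the row before left it, along the tool's axes as they then stand; what a row does not reach is not made up. A row lasts 1/12 s, in which the tool goes at most 41.7 mm and 7.16 degrees, less where a joint would pass 70% of its speed; a pose out of reach is approached as far as the arm can. A call is refused whole if a number of a shift passes 1 or a number of a turn 1, either way. A call with a gripper value outside its range is refused whole. The fingers move at their own pace and stop on an object; the grip force is fixed at half the most. Time passes only in rows, so rows that do not move let the fingers close. It gives the time, the measured TCP pose, the force, the opening and the grip force at its end, in the units of the state.
- ctrl.get_obs(): the state, without advancing time (a new reading comes with each control period).
- cams.get_image(name): name is "side" or "top" or "wrist"; returns a dict with "image" (384x512x3 uint8, red, green, blue), "camera_matrix" (3x3 intrinsics, pixels), "xyz" and "rotation" of the camera in the world; the wrist camera has in their place "mount" (4x4, takes a point from camera to tool coordinates, whose origin is the TCP and whose axes are the flange's). Camera axes: x right, y down, z forward; pixel columns grow to the right and rows downward; lengths in mm; the calibration is good to about 2 mm. A picture is of the moment at which its call begins: read the wrist's pose just before it. There is no depth.
- ctrl.close_job(): hands the job in; it is judged then, once.
Trained networks look in the newest picture that a camera, given by its name, has taken for a name from the list of things; names that differ only in an ending like _2 or _b are one class to them, and where a whole thing is asked for, a point or a joint stands for the part that bears it (a point fixed in the world has none). Each returns a list of dicts, best first, with "p" (0 to 1); they miss things now and then, are a little off and sometimes report something else, mostly with a low value. They report only what shows in the picture. A call takes as long as a camera call.
- cams.boxes_of(camera, thing): "rect" ([centre column, centre row, width, height] in pixels, round what is visible of it).
- cams.cut_out(camera, thing): "pixels" (384x512 bool, what is visible of it) and "rect" ([centre column, centre row, width, height] in pixels, round what is visible of it).
The state is a dict: "t": time; "qpos": joint angles; "qvel": joint speeds; "joint_torque": joint torques, N m; "ee_pos": TCP position; "orientation": TCP orientation; "ft_force": force on the tool from outside, world axes, zero at the start; "moment": the same for the moment, N m; "width": finger opening in mm; "grasp_force": force on a finger pad.
Only numpy, scipy, OpenCV 4.12 (cv2) and the standard library are available. Lean on these libraries where they do the work, as an engineer would, in place of code of your own. Each camera call takes 0.05 s, during which the arm holds its last target. There are 200 camera calls.

## Working session

There is one attempt and no reset: what is moved stays moved. The work goes in short steps, Python scripts to look and compute and a tool call to move; the robot and the scene stay as the last step left them, time stands still between calls to the robot, and variables do not carry over. Pictures are saved under pics/ and viewed, at most 10 in all, crops included, and the job is handed in when it is done.

Besides the shell and the picture viewer there is one more tool, called after ">>>" in YAML: its name, and indented under it one key for each argument. move_arm: Moves the arm, as the interface text tells. Its arguments: {"type":"object","properties":{"steps":{"type":"array"}},"required":["steps"]}

```bash
ls; mkdir -p pics; cat > h.py <<'E'
import numpy as np, cv2
from scipy.spatial.transform import Rotation as R
from workcell import ctrl, cams
def cam(name):
    o=ctrl.get_obs(); d=cams.get_image(name)
    if 'mount' in d:
        T=np.eye(4);T[:3,:3]=R.from_rotvec(o['orientation']).as_matrix();T[:3,3]=o['ee_pos'];T=T@np.array(d['mount'])
        return d['image'],np.array(d['camera_matrix']),T[:3,3],T[:3,:3]
    r=np.array(d['rotation'])
    if r.shape!=(3,3): r=R.from_rotvec(r).as_matrix()
    return d['image'],np.array(d['camera_matrix']),np.array(d['xyz']),r
def ray(c,uv):
    d=c[3]@np.linalg.solve(c[1],[uv[0],uv[1],1.]);return d/np.linalg.norm(d)
def atz(c,uv,z):
    d=ray(c,uv);return c[2]+d*(z-c[2][2])/d[2]
def proj(c,P):
    q=c[1]@(c[3].T@(np.asarray(P,float)-c[2]));return q[:2]/q[2]
def tri(obs):
    A=np.zeros((3,3));b=np.zeros(3)
    for c,uv in obs:
        d=ray(c,uv);M=np.eye(3)-np.outer(d,d);A+=M;b+=M@c[2]
    return np.linalg.solve(A,b)
def save(img,f): cv2.imwrite('pics/'+f,img[:,:,::-1])
E
python3 - <<'E'
from h import *
np.set_printoptions(precision=1,suppress=True)
C={}
for n in ['top','side','wrist']:
    C[n]=cam(n); save(C[n][0],n+'0.png'); print(n,C[n][2],C[n][3].tolist())
    for t in ['box','turtle','tin','matchbox','pot','lid_knob']:
        r=cams.boxes_of(n,t); print(t,[(round(x['p'],2),np.round(x['rect'],1).tolist()) for x in r[:2]])
print(ctrl.get_obs())
E
```

```text
pics
top [ 456.2 -126.3 1379.8] [[0.0006593189802454776, -0.996408729601312, 0.0846711808868944], [-0.9998932410382606, -0.001892825407033876, -0.014488745217605709], [0.01459697997821787, -0.08465258877481179, -0.9963036020155891]]
box [(0.82, [272.4, 188.1, 103.2, 77.5])]
turtle [(0.65, [302.6, 176.2, 15.3, 20.3])]
tin [(0.61, [240.3, 187.7, 18.2, 16.8])]
matchbox [(0.83, [272.4, 189.2, 19.0, 19.1]), (0.29, [121.9, 271.7, 44.9, 19.0])]
pot [(0.83, [138.4, 196.3, 67.9, 64.0])]
lid_knob [(0.72, [273.3, 190.7, 104.0, 77.0])]
side [  20.8 -876.3  922.7] [[0.8017185216760266, -0.395370452623169, 0.44825173417863884], [-0.5976917079717374, -0.5346681653462054, 0.5974065409644844], [0.0034690378253777743, -0.746868233464159, -0.6649630122184939]]
box [(0.92, [274.9, 218.2, 114.7, 103.5])]
turtle [(0.72, [298.5, 212.1, 22.3, 20.5]), (0.43, [360.7, 293.8, 40.6, 53.8])]
tin [(0.62, [274.6, 218.6, 113.9, 103.1]), (0.56, [250.5, 183.2, 19.4, 12.1])]
matchbox [(0.72, [267.6, 202.2, 21.6, 18.4])]
pot [(0.73, [193.6, 154.7, 52.7, 44.0]), (0.51, [268.2, 200.6, 19.6, 19.1])]
lid_knob [(0.87, [272.4, 209.4, 113.4, 85.6])]
wrist [135.2 613.1 384.8] [[0.32253839002428175, 0.9145230754741791, 0.24416496756453698], [0.9465545918353365, -0.3121243484812918, -0.08131909837527003], [0.0018416394820975675, 0.25734400228172455, -0.9663181012759928]]
box []
turtle []
tin []
matchbox []
pot []
lid_knob []
{'t': 1.05, 'qpos': array([ 1.2,  0.4,  1.6,  0. ,  1.1, -0. ]), 'qvel': array([-0.,  0., -0., -0.,  0., -0.]), 'joint_torque': array([  0. , -54.5, -27.4,   0.1,   0. ,   0. ]), 'ee_pos': array([201.8, 591.5, 190.6]), 'orientation': array([-0.5, -3.1, -0. ]), 'ft_force': array([0.3, 0.9, 0.3]), 'moment': array([-0.,  0.,  0.]), 'grasp_force': 0.0, 'width': 88.24304599565387}
```

```bash
python3 - <<'E'
import cv2
a=cv2.imread('pics/top0.png');b=cv2.imread('pics/side0.png')
cv2.imwrite('pics/a.png',cv2.resize(a,(800,600)))
cv2.imwrite('pics/b.png',cv2.resize(b,(800,600)))
E
```

```text
(no output)
```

View pics/a.png

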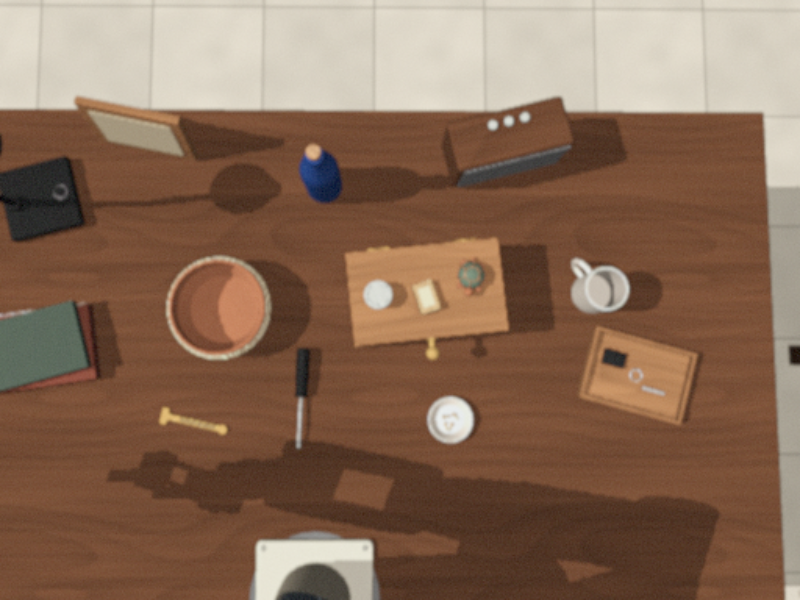

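View pics/b.png

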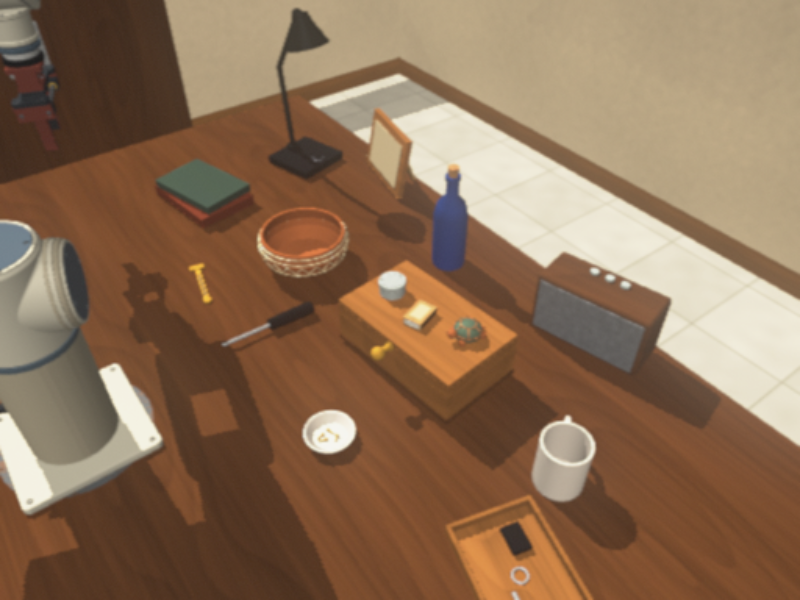

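Top view (800x600): the tin is at (377,294), matchbox (427,297), turtle (471,276), knob (432,352) and pot (218,308). In the side view the knob is at (378,352), and the lid's top corners are clear in both views.

```bash
python3 - <<'E'
from h import *
np.set_printoptions(precision=1,suppress=True)
t,s=cam('top'),cam('side')
k=.64
P=lambda a,b:tri([(t,np.array(a)*k),(s,np.array(b)*k)])
print('knob',P((432,352),(378,352)))
L=[P((346,254),(408,264)),P((498,238),(515,337)),P((507,330),(450,382)),P((355,346),(341,302))]
print('lid corners',L, np.mean(L,0))
T=[atz(t,np.array(p)*k,105.5) for p in[(346,254),(498,238),(507,330),(355,346)]]
print('top z105',np.array(T),np.mean(T,0)); 
print('knob z',atz(t,np.array((432,352))*k,90.5))
for n,a,b in [('turtle',(302.6,176.2),(298.5,212.1)),('tin',(240.3,187.7),(250.5,183.2)),('matchbox',(272.4,189.2),(267.6,202.2)),('pot',(138.4,196.3),(193.6,154.7))]:
    print(n,tri([(t,a),(s,b)]),atz(t,a,{'pot':60}.get(n,120)))
for n in['tin','turtle','matchbox']:
    r=cams.cut_out('top',n)
    if r:
        m=r[0]['pixels'];ys,xs=np.nonzero(m);print(n,r[0]['p'],atz(t,(xs.mean(),ys.mean()),120), cv2.minAreaRect(np.c_[xs,ys].astype(np.float32)))
def yaw(p,q):d=q-p;return np.degrees(np.arctan2(d[1],d[0]))
print(yaw(T[2],T[1]),yaw(T[3],T[0]),yaw(T[1],T[0])-90,yaw(T[2],T[3])-90)
print(R.from_rotvec(ctrl.get_obs()['orientation']).as_matrix())
E
```

```text
knob [ 464.3 -221.1   92.5]
lid corners [array([644.6, -64.6,  95.3]), array([ 670.6, -340.7,  102.4]), array([ 505.7, -356.3,  111.9]), array([477.1, -82.5,  98.6])] [ 574.5 -211.   102. ]
top z105 [[ 642.5  -64.7  105.5]
 [ 672.8 -342.3  105.5]
 [ 504.6 -356.5  105.5]
 [ 475.5  -81.9  105.5]] [ 573.9 -211.4  105.5]
knob z [ 465.  -221.7   90.5]
turtle [ 600.3 -292.2  118.4] [ 602.4 -293.6  120. ]
tin [ 568.8 -117.7  114.2] [ 569.6 -118.6  120. ]
matchbox [ 563.6 -207.3  110.7] [ 565.5 -208.5  120. ]
pot [549.7 183.8  41.3] [549.2 179.   60. ]
tin 0.83 [ 569.6 -121.3  120. ] ((241.5, 187.5), (17.0, 17.0), 90.0)
turtle 0.74 [ 603.6 -290.   120. ] ((301.5, 176.0), (22.0, 17.0), 90.0)
matchbox 0.51 [ 564.5 -207.8  120. ] ((272.2000427246094, 189.5999755859375), (18.973661422729492, 13.281564712524414), 71.56504821777344)
4.842004632598063 5.872429633804551 6.228504252358647 6.051851606044153
[[-0.9  0.3 -0. ]
 [ 0.3  0.9 -0. ]
 [-0.  -0.  -1. ]]
```

```bash
cat >> h.py <<'E'
def plan(*wps,cur=None,grip=0):
    """wps: (x,y,z,yaw of tool y deg, speed unit, [closure]); turn rows first, then straight rows; prints counts and values"""
    o=ctrl.get_obs(); p=np.array(o['ee_pos']);M=R.from_rotvec(o['orientation']).as_matrix()
    if cur is not None: p=np.array(cur[:3],float)
    for w in wps:
        yaw=np.degrees(np.arctan2(M[1,1],M[0,1])); d=(yaw-w[3]+90)%180-90   # half turn equal
        if abs(d)>.3:
            n=int(np.ceil(abs(d)/5)); u=round(d/5/n,2); print(f'{n} x [[0,0,0],{u}]'); M=M@R.from_euler('z',u*5*n,degrees=True).as_matrix()
        s=M.T@(np.array(w[:3])-p); n=max(1,int(np.ceil(np.abs(s).max()/25/w[4]))); u=np.round(s/25/n,2)
        print(f'{n} x {u.tolist()}'); p=p+M@(u*25*n); print('   ->',p.round(1))
E
python3 - <<'E'
from h import *
print(np.degrees(np.arctan2(*(R.from_rotvec(ctrl.get_obs()['orientation']).as_matrix()[[1,0],1]))))
plan((560,-208,300,95.9,.97))
E
```

```text
71.1638400362977
5 x [[0,0,0],-0.99]
35 x [-0.31, -0.95, -0.13]
   -> [ 557.2 -207.4  304.4]
```

>>> move_arm:
  steps:
    - [[0,0,-0.8],-0.99,0]
    - [[0,0,-0.8],-0.99,0]
    - [[0,0,-0.8],-0.99,0]
    - [[0,0,-0.8],-0.99,0]
    - [[0,0,-0.8],-0.99,0]
    - [[-0.31,-0.95,0],0,0]
    - [[-0.31,-0.95,0],0,0]
    - [[-0.31,-0.95,0],0,0]
    - [[-0.31,-0.95,0],0,0]
    - [[-0.31,-0.95,0],0,0]
    - [[-0.31,-0.95,0],0,0]
    - [[-0.31,-0.95,0],0,0]
    - [[-0.31,-0.95,0],0,0]
    - [[-0.31,-0.95,0],0,0]
    - [[-0.31,-0.95,0],0,0]
    - [[-0.31,-0.95,0],0,0]
    - [[-0.31,-0.95,0],0,0]
    - [[-0.31,-0.95,0],0,0]
    - [[-0.31,-0.95,0],0,0]
    - [[-0.31,-0.95,0],0,0]

```text
t: 2.97
ee_pos: [354.4, 248.0, 290.8]
orientation: [-0.162, 3.137, 0.0]
ft_force: [1.3, -0.2, 0.2]
width: 88.2
grasp_force: 0.0
```

>>> move_arm:
  steps:
    - [[-0.31,-0.95,0],0,0]
    - [[-0.31,-0.95,0],0,0]
    - [[-0.31,-0.95,0],0,0]
    - [[-0.31,-0.95,0],0,0]
    - [[-0.31,-0.95,0],0,0]
    - [[-0.31,-0.95,0],0,0]
    - [[-0.31,-0.95,0],0,0]
    - [[-0.31,-0.95,0],0,0]
    - [[-0.31,-0.95,0],0,0]
    - [[-0.31,-0.95,0],0,0]
    - [[-0.31,-0.95,0],0,0]
    - [[-0.31,-0.95,0],0,0]
    - [[-0.31,-0.95,0],0,0]
    - [[-0.31,-0.95,0],0,0]
    - [[-0.31,-0.95,0],0,0]
    - [[-0.31,-0.95,0],0,0]
    - [[-0.31,-0.95,0],0,0]
    - [[-0.31,-0.95,0],0,0]
    - [[-0.31,-0.95,0],0,0]
    - [[-0.31,-0.95,0],0,0]

```text
t: 4.63
ee_pos: [557.6, -208.6, 290.6]
orientation: [-0.162, 3.137, -0.0]
ft_force: [-0.2, -0.4, -0.1]
width: 87.7
grasp_force: 0.0
```

```bash
python3 - <<'E'
from h import *
np.set_printoptions(precision=1,suppress=True)
import pickle
o=ctrl.get_obs();print(o['t'],o['ee_pos'])
w=cam('wrist'); save(w[0],'w1.png'); cv2.imwrite('pics/w1b.png',cv2.resize(w[0],(800,600))[:,:,::-1])
D={}
for n,z in [('tin',133.5),('turtle',115),('matchbox',121.5)]:
    r=cams.cut_out('wrist',n)
    for q in r[:2]:
        ys,xs=np.nonzero(q['pixels']);mr=cv2.minAreaRect(np.c_[xs,ys].astype(np.float32));D[n]=mr
        print(n,q['p'],atz(w,mr[0],z),mr, np.array([atz(w,p,z)[:2] for p in cv2.boxPoints(mr)]).tolist())
        break
pickle.dump((w[1:],D),open('w1.pkl','wb'))
E
```

```text
4.6333 [ 557.6 -208.6  290.6]
tin 0.95 [ 563.1 -123.   133.5] ((323.5000305175781, 183.50001525878906), (41.01219177246094, 39.59797668457031), 45.0) [[566.11134127612, -158.5540352728204], [527.8417309082506, -129.4588436559153], [560.0481663378565, -87.41396309244499], [600.2177782697939, -116.20612816349498]]
turtle 0.84 [ 598.7 -286.6  115. ] ((194.18911743164062, 193.8186492919922), (40.02174758911133, 48.01170349121094), 30.25643539428711) [[617.5427172448956, -325.09015019172165], [558.0234593765189, -295.31165321390745], [580.1358150845526, -248.92051620097573], [641.6852329812957, -277.4483429735453]]
```

View pics/w1b.png

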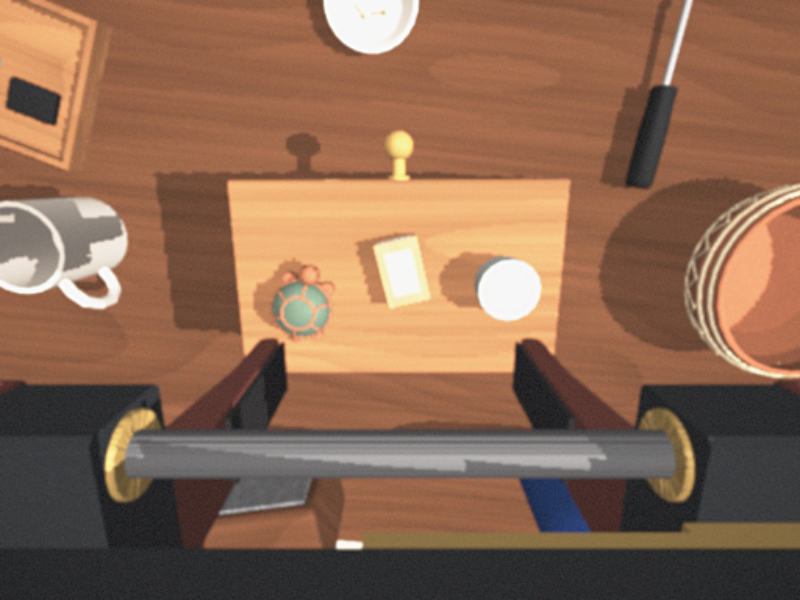

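Wrist view (800x600, up = towards the robot): turtle shell (301,308) with its head at (310,273), facing the robot. The matchbox top is at (402,271), tilted about 12°. The tin is at (509,290) and the knob at (399,145). The lid's edges run parallel to the gripper.

```bash
python3 - <<'E'
from h import *
import pickle
np.set_printoptions(precision=1,suppress=True)
(wc,D)=pickle.load(open('w1.pkl','rb')); w=(None,)+wc
t=cam('side');k=.64;g=lambda u:np.array(u)*k
tt=dict(turtle=(298.5,212.1),tin=(250.5,183.2),matchbox=(267.6,202.2),knob=g((378,352)))
for n,u,z in [('turtle',(301,308),125),('tin',(509,290),133.5),('matchbox',(402,271),121.5),('knob',(399,145),90.5)]:
    print(n,'tri',tri([(w,g(u)),(t,tt[n])]),'atz',atz(w,g(u),z))
a=lambda u,v,z:np.degrees(np.arctan2(*(atz(w,g(v),z)-atz(w,g(u),z))[[1,0]]))
print('match yaw',a((396,239),(410,302),121.5),'turtle head dir',a((301,308),(310,273),118))
print('match corners',[atz(w,g(u),121.5)[:2] for u in [(375,243),(418,235),(430,298),(389,307)]])
print('lid corners',[atz(w,g(u),105.5)[:2] for u in [(228,180),(570,180),(557,373),(244,374)]])
E
```

```text
turtle tri [ 602.4 -288.   114.1] atz [ 600.3 -286.5  125. ]
tin tri [ 570.5 -113.1  109.9] atz [ 565.5 -119.7  133.5]
matchbox tri [ 562.6 -205.4  109.6] atz [ 561.3 -206.4  121.5]
knob tri [ 463.  -219.8   92.2] atz [ 462.  -219.1   90.5]
match yaw 18.34891104337375 turtle head dir 169.0682007340043
match corners [array([ 540.6, -230.4]), array([ 530.7, -196.7]), array([ 581.7, -180.8]), array([ 593., -214.])]
lid corners [array([ 504.2, -354.4]), array([475.5, -77.9]), array([644.1, -55.6]), array([ 674.3, -338.9])]
```

```bash
python3 - <<'E'
from h import *
plan((601,-288,160,79,.97),(601,-288,109.5,79,.5))
E
```

```text
4 x [[0,0,0],0.84]
6 x [-0.39, -0.48, 0.87]
   -> [ 600.5 -288.6  159.7]
5 x [-0.0, 0.01, 0.4]
   -> [ 600.7 -287.4  109.7]
```

>>> move_arm:
  steps:
    - [[0,0,0],0.84,0.15]
    - [[0,0,0],0.84,0.15]
    - [[0,0,0],0.84,0.15]
    - [[0,0,0],0.84,0.15]
    - [[-0.39,-0.48,0.87],0,0.15]
    - [[-0.39,-0.48,0.87],0,0.15]
    - [[-0.39,-0.48,0.87],0,0.15]
    - [[-0.39,-0.48,0.87],0,0.15]
    - [[-0.39,-0.48,0.87],0,0.15]
    - [[-0.39,-0.48,0.87],0,0.15]
    - [[0,0,0],0,0.15]

```text
t: 5.8
ee_pos: [599.4, -288.6, 155.7]
orientation: [-0.297, -3.122, -0.003]
ft_force: [-1.0, -0.2, -0.8]
width: 75.1
grasp_force: 0.0
```

```bash
python3 - <<'E'
from h import *
o=ctrl.get_obs();print(o['ee_pos'],o['width'],o['orientation'])
w=cam('wrist');r=cams.cut_out('wrist','turtle');print([(q['p'],q['rect']) for q in r])
im=w[0].copy()
for P in [(601,-288,125),(601,-288,106)]:
    u=proj(w,P);print(u);cv2.circle(im,tuple(int(x) for x in u),3,(255,0,0),1)
save(cv2.resize(im,(640,480)),'w2.png')
E
```

```text
[ 599.41119859 -288.64696274  155.68670252] 75.13002798903854 [-2.97456312e-01 -3.12189093e+00 -2.95064990e-03]
[(0.82, [257.3, 197.1, 65.6, 82.3])]
[257.41085556 204.52194152]
[257.20482102 198.06487004]
```

View pics/w2.png

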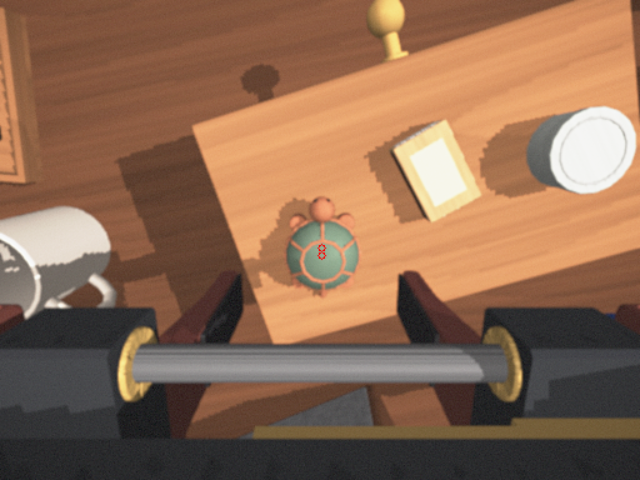

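The turtle sits at (322,254), head straight up and centred between the fingers. Descending.

>>> move_arm:
  steps:
    - [[0,0,0.4],0,0.15]
    - [[0,0,0.4],0,0.15]
    - [[0,0,0.4],0,0.15]
    - [[0,0,0.4],0,0.15]
    - [[0,0,0],0,0.15]

```text
t: 6.32
ee_pos: [599.6, -288.1, 117.7]
orientation: [-0.297, -3.124, -0.002]
ft_force: [-0.7, 0.5, 0.0]
width: 74.5
grasp_force: 0.0
```

>>> move_arm:
  steps:
    - [[0,0,0.3],0,0.15]
    - [[0,0,0],0,0.7]
    - [[0,0,0],0,0.7]
    - [[0,0,0],0,0.7]
    - [[0,0,0],0,0.7]
    - [[0,0,0],0,0.7]

```text
t: 6.82
ee_pos: [601.3, -289.3, 113.0]
orientation: [0.298, 3.127, -0.0]
ft_force: [-0.2, 0.2, 0.3]
width: 44.4
grasp_force: 0.0
```

>>> move_arm:
  steps:
    - [[0,0,0],0,0.7]

```text
t: 6.9
ee_pos: [601.2, -289.3, 112.9]
orientation: [0.298, 3.127, -0.0]
ft_force: [0.5, 0.2, -0.5]
width: 38.1
grasp_force: 0.0
```

```bash
python3 - <<'E'
from h import *
o=ctrl.get_obs();print(o)
w=cam('wrist');s=cam('side')
a=cv2.resize(w[0][150:384,100:420],(640,468));b=cv2.resize(s[0][140:280,200:360],(640,560))
save(cv2.resize(np.vstack([a,b]),None,fx=.58,fy=.58),'w3.png')
print(proj(w,o['ee_pos']),proj(s,o['ee_pos']))
E
```

```text
{'t': 6.9, 'qpos': array([-4.66259803e-01,  5.71381706e-01,  1.58169791e+00,  1.58488259e-05,
        9.87957448e-01, -1.84695309e+00]), 'qvel': array([-0.0007284 ,  0.00193747,  0.00307718,  0.00294704,  0.00064672,
       -0.00019321]), 'joint_torque': array([-8.89303446e-04, -6.07755446e+01, -2.51833159e+01, -2.86300597e-02,
        6.44473429e-02,  1.29638152e-04]), 'ee_pos': array([ 601.22892467, -289.25308047,  112.91925826]), 'orientation': array([ 2.98127753e-01,  3.12689001e+00, -2.97150896e-04]), 'ft_force': array([ 0.48890276,  0.18585199, -0.54055299]), 'moment': array([ 0.0343773 , -0.00290622, -0.00214783]), 'grasp_force': 0.0, 'width': 38.147983081285545}
[256.51278814 215.47644367] [298.88880844 212.65858336]
```

View pics/w3.png

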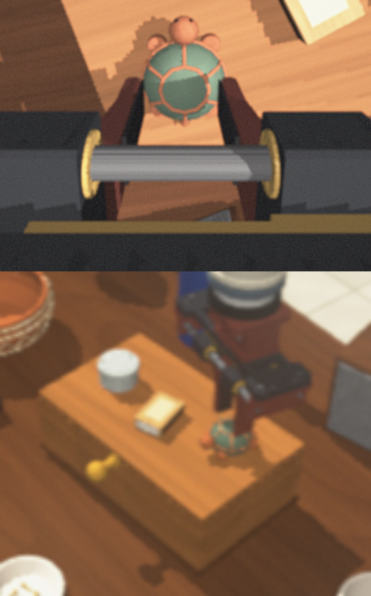

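The fingers straddle the shell low down and the turtle hasn't moved. I'll close further.

>>> move_arm:
  steps:
    - [[0,0,0],0,0.7]
    - [[0,0,0],0,0.7]

```text
t: 7.17
ee_pos: [601.1, -289.1, 112.7]
orientation: [0.298, 3.127, -0.0]
ft_force: [0.9, -0.6, 0.3]
width: 26.4
grasp_force: 0.0
```

```bash
python3 - <<'E'
from h import *
w=cam('wrist');s=cam('side')
r=cams.boxes_of('side','turtle');print(r[:2]);print(cams.boxes_of('wrist','turtle'))
a=cv2.resize(w[0][150:384,100:420],(480,351));b=cv2.resize(s[0][185:235,270:330],(300,250),interpolation=cv2.INTER_CUBIC)
c=np.zeros((351,300,3),np.uint8);c[:250]=b
save(np.hstack([a,c]),'w4.png')
E
```

```text
[{'rect': [267.4, 200.2, 21.1, 17.9], 'p': 0.45}]
[{'rect': [260.5, 211.5, 72.4, 93.8], 'p': 0.86}]
```

View pics/w4.png

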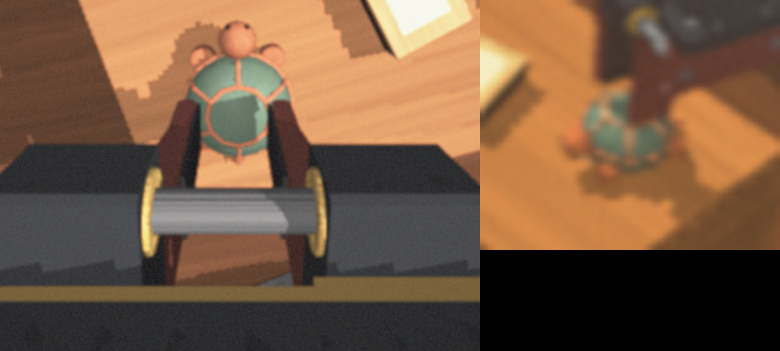

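```bash
python3 - <<'E'
from h import *
w=cam('wrist');o=ctrl.get_obs();print(w[1],w[2],o['ee_pos'],o['width'])
M=R.from_rotvec(o['orientation']).as_matrix();p=np.array(o['ee_pos'])
for up in (0,10,20,30,40):
    print(up,[proj(w,p+M@[0,s*13.2,-up]).round(1) for s in(-1,1)])
for P in ((601,-288,106),(601,-288,137)): print(proj(w,P),(w[3].T@(np.array(P)-w[2]))[2])
r=cams.cut_out('wrist','turtle')[0]; print(r['rect'])
E
```

```text
[[289.04064682   0.         255.50413695]
 [  0.         289.04064682 190.5500563 ]
 [  0.           0.           1.        ]] [ 531.96649655 -276.96345073  306.81884226] [ 601.07383551 -289.14465917  112.58163961] 26.50619792330187
0 [array([238. , 215.5]), array([275. , 215.5])]
10 [array([237.1, 220.5]), array([276. , 220.5])]
20 [array([236.2, 226.1]), array([277.1, 226. ])]
30 [array([235.2, 232.2]), array([278.3, 232.2])]
40 [array([234. , 239.1]), array([279.7, 239.1])]
[257.97492404 212.05146181] 212.0460727533338
[258.46964276 228.26684919] 182.0927887222399
[259.1, 210.6, 71.1, 95.9]
```

The closed fingers show about 20 mm above the computed tip height, so at these openings the tips sit back from the TCP. I'll reopen and descend in small steps, watching the force.

>>> move_arm:
  steps:
    - [[0,0,0],0,0.2]
    - [[0,0,0],0,0.2]
    - [[0,0,0],0,0.2]
    - [[0,0,0],0,0.2]
    - [[0,0,0],0,0.2]
    - [[0,0,0],0,0.2]
    - [[0,0,0],0,0.2]
    - [[0,0,0.15],0,0.2]
    - [[0,0,0],0,0.2]

```text
t: 8.22
ee_pos: [600.7, -288.9, 108.1]
orientation: [-0.298, -3.127, -0.001]
ft_force: [-0.5, 0.1, -0.3]
width: 69.9
grasp_force: 0.0
```

>>> move_arm:
  steps:
    - [[0,0,0.15],0,0.2]
    - [[0,0,0],0,0.2]

```text
t: 8.38
ee_pos: [600.6, -288.9, 104.3]
orientation: [-0.298, -3.126, -0.001]
ft_force: [0.4, 0.1, -0.1]
width: 70.1
grasp_force: 0.0
```

>>> move_arm:
  steps:
    - [[0,0,0.15],0,0.2]
    - [[0,0,0],0,0.2]

```text
t: 8.55
ee_pos: [600.6, -289.0, 100.5]
orientation: [-0.298, -3.126, -0.001]
ft_force: [-0.2, 0.0, 0.0]
width: 70.2
grasp_force: 0.0
```

>>> move_arm:
  steps:
    - [[0,0,0.15],0,0.2]
    - [[0,0,0],0,0.2]

```text
t: 8.72
ee_pos: [600.7, -289.0, 96.9]
orientation: [-0.298, -3.127, -0.0]
ft_force: [-1.0, -0.3, 0.3]
width: 70.4
grasp_force: 0.0
```

```bash
python3 - <<'E'
from h import *
s=cam('side');o=ctrl.get_obs();M=R.from_rotvec(o['orientation']).as_matrix();p=np.array(o['ee_pos'])
print(p,o['ft_force'])
b=cv2.resize(s[0][180:240,260:340],(800,600),interpolation=cv2.INTER_CUBIC)
for h in(0,10,20):
  for sg in(-1,1):
    u=(proj(s,p+M@[0,sg*35,-h])-[260,180])*10;cv2.circle(b,tuple(int(x) for x in u),4,(255,0,255-h*12),-1)
save(b,'s5.png')
E
```

```text
[ 600.76485448 -289.002492     97.11945739] [-0.12268118 -0.21394136 -0.31562572]
```

View pics/s5.png

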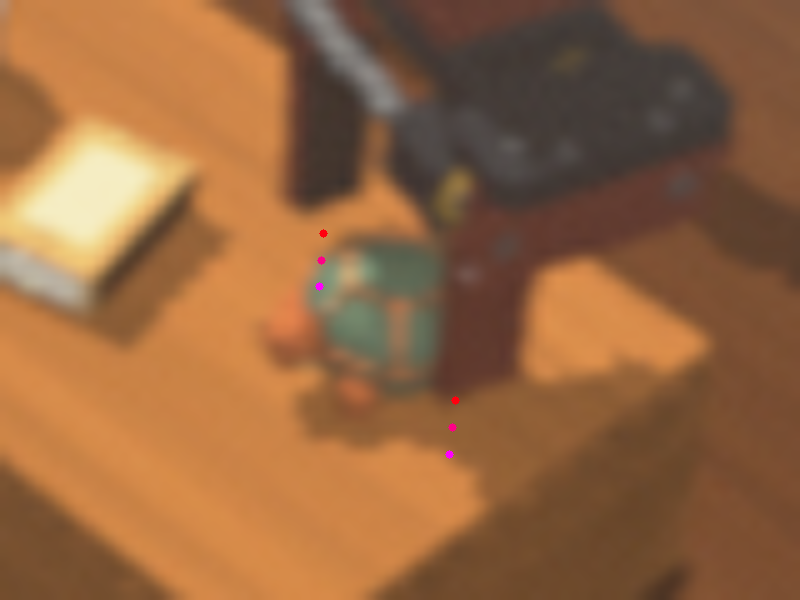

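The near fingertip is at (450,392) and the far one at (320,205). The real tips are about 24 mm short of the TCP, at z≈121, so I go roughly 10 mm lower.

>>> move_arm:
  steps:
    - [[0,0,0.15],0,0.2]
    - [[0,0,0.15],0,0.2]
    - [[0,0,0],0,0.2]

```text
t: 9.02
ee_pos: [600.5, -288.9, 89.1]
orientation: [-0.298, -3.126, -0.001]
ft_force: [0.6, -0.1, -1.1]
width: 70.3
grasp_force: 0.0
```

>>> move_arm:
  steps:
    - [[0,0,0.1],0,0.2]
    - [[0,0,0],0,0.2]

```text
t: 9.18
ee_pos: [600.8, -289.0, 87.1]
orientation: [-0.298, -3.127, -0.0]
ft_force: [0.7, 0.7, -0.8]
width: 70.3
grasp_force: 0.0
```

>>> move_arm:
  steps:
    - [[0,0,0],0,0.7]
    - [[0,0,0],0,0.7]
    - [[0,0,0],0,0.7]
    - [[0,0,0],0,0.7]
    - [[0,0,0],0,0.7]
    - [[0,0,0],0,0.7]

```text
t: 9.68
ee_pos: [601.0, -289.1, 87.6]
orientation: [-0.298, -3.127, 0.0]
ft_force: [0.2, -0.5, -1.4]
width: 47.2
grasp_force: 29.0
```

Turtle gripped (47 mm, 29 N). Lifting and carrying it to above the pot.

```bash
python3 - <<'E'
from h import *
plan((601,-289,200,79,.97),(528,168,200,90,.97))
E
```

```text
5 x [0.0, 0.0, -0.9]
   -> [ 601.  -289.1  200.1]
3 x [[0,0,0],-0.73]
19 x [0.15, 0.96, 0.0]
   -> [529.3 166.8 200.1]
```

>>> move_arm:
  steps:
    - [[0,0,-0.4],0,0.7]
    - [[0,0,-0.8],0,0.7]
    - [[0,0,-0.9],0,0.7]
    - [[0,0,-0.9],0,0.7]
    - [[0,0,-0.9],0,0.7]
    - [[0,0,-0.6],-0.73,0.7]
    - [[0,0,0],-0.73,0.7]
    - [[0,0,0],-0.73,0.7]
    - [[0.15,0.5,0],0,0.7]
    - [[0.15,0.96,0],0,0.7]
    - [[0.15,0.96,0],0,0.7]
    - [[0.15,0.96,0],0,0.7]
    - [[0.15,0.96,0],0,0.7]
    - [[0.15,0.96,0],0,0.7]
    - [[0.15,0.96,0],0,0.7]
    - [[0.15,0.96,0],0,0.7]
    - [[0.15,0.96,0],0,0.7]
    - [[0.15,0.96,0],0,0.7]
    - [[0.15,0.96,0],0,0.7]
    - [[0.15,0.96,0],0,0.7]

```text
t: 11.35
ee_pos: [554.6, -10.9, 200.3]
orientation: [-0.002, -3.141, -0.0]
ft_force: [-0.6, 1.0, -0.9]
width: 47.3
grasp_force: 27.9
```

>>> move_arm:
  steps:
    - [[0.15,0.96,0],0,0.7]
    - [[0.15,0.96,0],0,0.7]
    - [[0.15,0.96,0],0,0.7]
    - [[0.15,0.96,0],0,0.7]
    - [[0.15,0.96,0],0,0.7]
    - [[0.15,0.96,0],0,0.7]
    - [[0.15,0.8,0],0,0.7]
    - [[0,0.5,0],0,0.7]
    - [[0,0,0],0,0.7]
    - [[0,0,0],0,0.7]

```text
t: 12.18
ee_pos: [529.0, 164.0, 200.2]
orientation: [0.003, -3.142, 0.001]
ft_force: [0.7, -0.5, -0.2]
width: 47.4
grasp_force: 27.9
```

```bash
python3 - <<'E'
from h import *
np.set_printoptions(precision=1,suppress=True)
o=ctrl.get_obs();p=np.array(o['ee_pos']);M=R.from_rotvec(o['orientation']).as_matrix();print(p,o['grasp_force'],o['width'])
w=cam('wrist');save(w[0],'w6.png')
r=cams.cut_out('wrist','pot');print([(q['p'],q['rect']) for q in r])
t=cam('top');rt=cams.cut_out('top','pot');print([(q['p'],q['rect']) for q in rt])
s=cam('side')
a=w[0].copy()
for c in range(0,360,10):
    P=(549+82*np.cos(np.radians(c)),180+82*np.sin(np.radians(c)),75)
    u=proj(w,P)
    if (np.abs(u)<600).all(): cv2.circle(a,tuple(int(x) for x in u),1,(0,0,255),-1)
b=s[0][80:200,120:240];b=cv2.resize(b,(384,384),interpolation=cv2.INTER_CUBIC)
for h in(0,24,80,104):
  for sg in(-1,1):
    u=(proj(s,p+M@[0,sg*(30 if h<50 else 89),-h])-[120,80])*3.2;cv2.circle(b,tuple(int(x) for x in u),3,(255,0,255-h*2),-1)
save(cv2.resize(np.hstack([a,b]),None,fx=.89,fy=.89),'c6.png')
E
```

```text
[529.  164.  200.2] 27.939170362078585 47.4343353953692
[(0.7, [268.8, 184.3, 163.6, 153.8])]
[(0.97, [146.7, 196.1, 51.9, 68.0])]
```

View pics/c6.png

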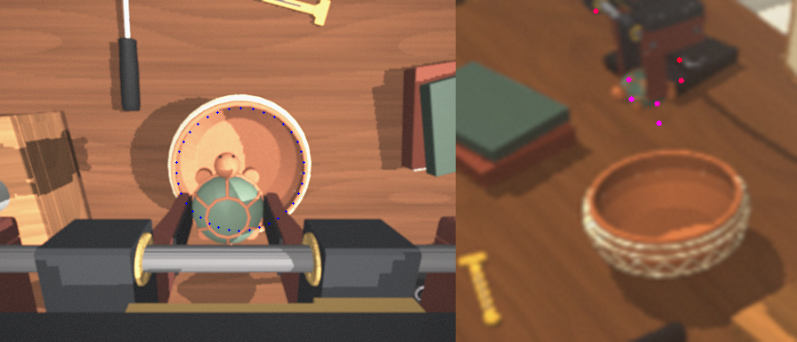

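In the wrist view the pot's rim is centred within a few pixels of my estimate, and the turtle is held upright with its head to the robot. I'll refine the pot centre numerically.

```bash
python3 - <<'E'
from h import *
np.set_printoptions(precision=1,suppress=True)
from scipy.optimize import least_squares
w=cam('wrist');m=cams.cut_out('wrist','pot')[0]['pixels']
s=cam('side');ms=cams.cut_out('side','pot')[0]
an=np.radians(np.arange(0,360,3))
def ext(c,x,y):
    q=[]
    for r,z in((95,38),(89,70),(86,75),(70,5)): q+=[proj(c,(x+r*np.cos(a),y+r*np.sin(a),z)) for a in an]
    q=np.array(q);return q[:,0].min(),q[:,0].max(),q[:,1].min(),q[:,1].max()
ys,xs=np.nonzero(m);sel=ys<300
W=(xs.min(),xs.max(),ys.min());r=ms['rect'];S=(r[0]-r[2]/2,r[0]+r[2]/2,r[1]-r[3]/2,r[1]+r[3]/2)
print(W,S,ms['p'])
f=lambda v:np.array(ext(w,*v)[:3])-W
g=lambda v:np.array(ext(s,*v))-S
for h in (f,g):
    q=least_squares(h,(549,180));print(q.x,q.fun)
o=ctrl.get_obs();plan((q.x[0]-21,q.x[1]-12,60,90,.9))
E
```

```text
(np.int64(190), np.int64(349), np.int64(107)) (165.65, 217.95000000000002, 131.15, 174.65) 0.73
[546.3 178.5] [ 2.7 -2.7 -0.4]
[548.3 194.5] [-2.1  2.1 -0.5  0.1]
7 x [0.01, 0.11, 0.8]
   -> [527.7 182.5  60.1]
```

>>> move_arm:
  steps:
    - [[0.12,0.12,0.8],0,0.7]
    - [[0,0,0.8],0,0.7]
    - [[0,0,0.8],0,0.7]
    - [[0,0,0.8],0,0.7]
    - [[0,0,0.8],0,0.7]
    - [[0,0,0.8],0,0.7]
    - [[0,0,0.8],0,0.7]
    - [[0,0,0.8],0,0.7]
    - [[0,0,0.4],0,0.7]
    - [[0,0,0.2],0,0.7]
    - [[0,0,0],0,0.7]

```text
t: 13.55
ee_pos: [525.8, 166.5, 24.3]
orientation: [0.001, -3.14, 0.001]
ft_force: [-0.3, -1.1, -0.6]
width: 47.3
grasp_force: 27.9
```

>>> move_arm:
  steps:
    - [[0,0,0.4],0,0.7]
    - [[0,0,0.25],0,0.7]
    - [[0,0,0],0,0.7]

```text
t: 13.8
ee_pos: [526.0, 166.7, 8.2]
orientation: [0.002, -3.141, 0.0]
ft_force: [-0.3, 0.0, -1.1]
width: 47.2
grasp_force: 27.9
```

>>> move_arm:
  steps:
    - [[0,0,0.15],0,0.7]
    - [[0,0,0.15],0,0.7]
    - [[0,0,0],0,0.7]

```text
t: 14.05
ee_pos: [526.1, 166.7, 0.9]
orientation: [0.002, -3.141, 0.0]
ft_force: [0.2, -0.9, -0.7]
width: 47.5
grasp_force: 27.9
```

```bash
python3 - <<'E'
from h import *
o=ctrl.get_obs();p=np.array(o['ee_pos']);M=R.from_rotvec(o['orientation']).as_matrix();print(p)
s=cam('side');t=cam('top')
b=s[0][100:190,140:240];b=cv2.resize(b,(800,600),interpolation=cv2.INTER_CUBIC)
b=cv2.resize(s[0][100:190,130:250],(800,600),interpolation=cv2.INTER_CUBIC)
save(b,'s7.png')
E
```

```text
[526.0936012  166.72802037   0.92859824]
```

View pics/s7.png

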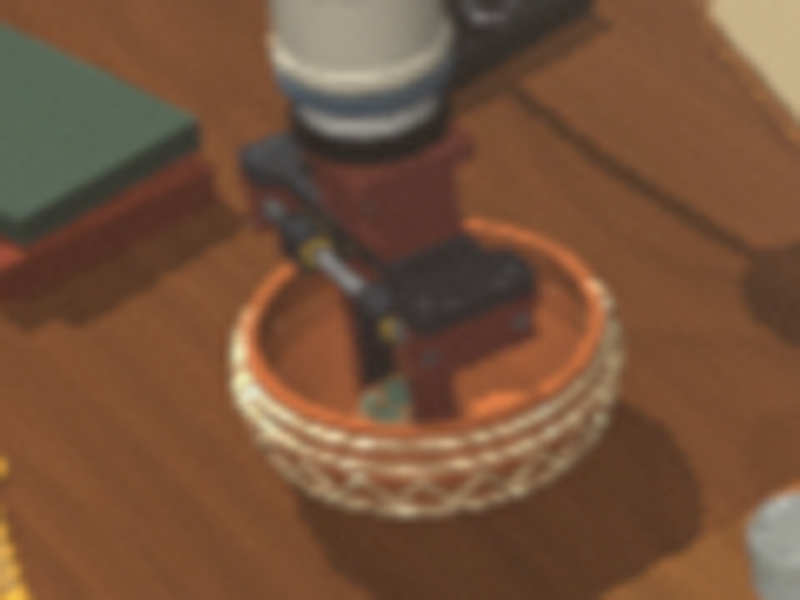

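The turtle is inside the mouth, its shell at (387,400), and the gripper body is still above the rim. Small guarded steps down.

>>> move_arm:
  steps:
    - [[0,0,0.1],0,0.7]
    - [[0,0,0.08],0,0.7]
    - [[0,0,0],0,0.7]

```text
t: 14.4
ee_pos: [526.1, 166.7, -3.5]
orientation: [0.002, -3.141, 0.0]
ft_force: [-0.0, -0.6, -1.0]
width: 47.3
grasp_force: 27.9
```

>>> move_arm:
  steps:
    - [[0,0,0.08],0,0.7]
    - [[0,0,0],0,0.7]

```text
t: 14.57
ee_pos: [526.1, 166.7, -5.5]
orientation: [0.002, -3.141, 0.0]
ft_force: [-0.4, 0.5, -1.1]
width: 47.3
grasp_force: 27.9
```

>>> move_arm:
  steps:
    - [[0,0,0.08],0,0.7]
    - [[0,0,0],0,0.7]

```text
t: 14.73
ee_pos: [526.2, 166.8, -7.5]
orientation: [0.002, -3.141, 0.0]
ft_force: [0.6, 0.1, -1.3]
width: 47.1
grasp_force: 27.9
```

>>> move_arm:
  steps:
    - [[0,0,0.06],0,0.7]
    - [[0,0,0],0,0.7]

```text
t: 14.9
ee_pos: [526.2, 166.7, -8.9]
orientation: [0.002, -3.141, 0.0]
ft_force: [-0.4, 0.1, -0.7]
width: 47.3
grasp_force: 27.9
```

>>> move_arm:
  steps:
    - [[0,0,0.06],0,0.7]
    - [[0,0,0],0,0.7]

```text
t: 15.07
ee_pos: [526.4, 166.8, -10.2]
orientation: [-0.002, 3.141, 0.0]
ft_force: [0.9, 0.8, -1.1]
width: 47.1
grasp_force: 30.0
```

>>> move_arm:
  steps:
    - [[0,0,0.06],0,0.7]
    - [[0,0,0],0,0.7]

```text
t: 15.23
ee_pos: [526.5, 166.8, -10.7]
orientation: [-0.002, 3.141, -0.0]
ft_force: [-3.4, -1.6, 11.1]
width: 47.8
grasp_force: 30.0
```

The turtle is on the pot floor (11 N contact). Release, rise, then go for the tin.

>>> move_arm:
  steps:
    - [[0,0,0],0,0.37]
    - [[0,0,0],0,0.37]
    - [[0,0,0],0,0.37]
    - [[0,0,-0.3],0,0.37]
    - [[0,0,-0.6],0,0.37]
    - [[0,0,-0.9],0,0.37]
    - [[0,0,-0.9],0,0.37]
    - [[0,0,-0.9],0,0.37]
    - [[0,0,-0.9],0,0.3]
    - [[0,0,-0.9],0.93,0.25]
    - [[0,0,-0.9],0.93,0.25]
    - [[0,0,0],0.94,0.25]
    - [[0,0,0],0,0.25]

```text
t: 16.32
ee_pos: [527.3, 167.1, 147.8]
orientation: [0.385, 3.115, 0.002]
ft_force: [-0.1, -0.2, -0.2]
width: 66.0
grasp_force: 0.0
```

```bash
python3 - <<'E'
from h import *
o=ctrl.get_obs();print(o['t'],o['ee_pos'],o['width'])
plan((567,-119.5,150,76,.97))
w=cam('wrist');r=cams.boxes_of('wrist','turtle');print(r[:1])
if r: print('turtle at z25',atz(w,r[0]['rect'][:2],25))
E
```

```text
16.3167 [527.28851628 167.09126359 147.80194511] 65.99325200352087
12 x [-0.36, -0.89, -0.01]
   -> [ 567.  -118.2  150.7]
[{'rect': [254.8, 174.1, 46.4, 58.9], 'p': 0.79}]
turtle at z25 [522.88148311 167.09753775  25.        ]
```

The turtle stands as planned. On to the tin.

>>> move_arm:
  steps:
    - [[-0.36,-0.89,0],0,0.25]
    - [[-0.36,-0.89,0],0,0.25]
    - [[-0.36,-0.89,0],0,0.25]
    - [[-0.36,-0.89,0],0,0.25]
    - [[-0.36,-0.89,0],0,0.25]
    - [[-0.36,-0.89,0],0,0.25]
    - [[-0.36,-0.89,0],0,0.25]
    - [[-0.36,-0.89,0],0,0.25]
    - [[-0.36,-0.89,0],0,0.25]
    - [[-0.36,-0.89,0],0,0.25]
    - [[-0.36,-0.89,0],0,0.25]
    - [[-0.36,-0.89,0],0,0.25]
    - [[0,0,0],0,0.25]
    - [[0,0,0],0,0.25]

```text
t: 17.58
ee_pos: [566.1, -119.1, 144.7]
orientation: [-0.382, -3.116, -0.001]
ft_force: [0.6, 0.8, 0.2]
width: 66.1
grasp_force: 0.0
```

```bash
python3 - <<'E'
from h import *
o=ctrl.get_obs();print(o['t'],o['ee_pos'],o['width'])
w=cam('wrist');r=cams.cut_out('wrist','tin');print([(q['p'],q['rect']) for q in r[:1]])
ys,xs=np.nonzero(r[0]['pixels'])
def ext(x,y):
    q=np.array([proj(w,(x+25*np.cos(a),y+25*np.sin(a),z)) for z in(105.5,133.5) for a in np.arange(0,6.28,.1)]);return np.r_[q.min(0),q.max(0)]
from scipy.optimize import least_squares
q=least_squares(lambda v:ext(*v)-[xs.min(),ys.min(),xs.max(),ys.max()],(567,-119));print(q.x,q.fun)
r=cams.boxes_of('wrist','matchbox');print(r[:1])
plan((q.x[0],q.x[1],87.5,76,.5))
E
```

```text
17.5833 [ 566.06725254 -119.11204691  144.74154984] 66.13263802752678
[(0.87, [252.8, 203.1, 68.3, 67.1])]
[ 565.55123767 -120.46335314] [-1.85430122 -1.74927781  1.85662506  1.87753858]
[{'rect': [146.4, 222.4, 67.2, 74.2], 'p': 0.91}]
5 x [-0.0, -0.03, 0.46]
   -> [ 565.2 -121.    87.7]
```

>>> move_arm:
  steps:
    - [[0,-0.05,0.6],0,0.25]
    - [[0,0,0.6],0,0.25]
    - [[0,0,0.5],0,0.25]
    - [[0,0,0.3],0,0.25]
    - [[0,0,0.1],0,0.25]
    - [[0,0,0],0,0.25]

```text
t: 18.23
ee_pos: [566.1, -119.0, 92.6]
orientation: [-0.38, -3.117, -0.0]
ft_force: [-1.2, 0.1, 0.2]
width: 65.8
grasp_force: 0.0
```

>>> move_arm:
  steps:
    - [[0,0,0.15],0,0.25]
    - [[0,0,0],0,0.25]
    - [[0,0,0],0,0.7]
    - [[0,0,0],0,0.7]
    - [[0,0,0],0,0.7]
    - [[0,0,0],0,0.7]
    - [[0,0,0],0,0.7]

```text
t: 18.82
ee_pos: [566.8, -119.7, 90.0]
orientation: [0.381, 3.118, -0.0]
ft_force: [0.8, -0.1, 2.6]
width: 49.0
grasp_force: 30.0
```

```bash
python3 - <<'E'
from h import *
plan((566.8,-119.7,130,76,.97),(580,169,130,76,.97))
E
```

```text
2 x [-0.0, -0.0, -0.8]
   -> [ 566.8 -119.7  130. ]
12 x [0.19, 0.94, -0.0]
   -> [579.4 167.8 129.9]
```

>>> move_arm:
  steps:
    - [[0,0,-0.4],0,0.7]
    - [[0,0,-0.7],0,0.7]
    - [[0,0,-0.6],0,0.7]
    - [[0.1,0.5,0],0,0.7]
    - [[0.19,0.94,0],0,0.7]
    - [[0.19,0.94,0],0,0.7]
    - [[0.19,0.94,0],0,0.7]
    - [[0.19,0.94,0],0,0.7]
    - [[0.19,0.94,0],0,0.7]
    - [[0.19,0.94,0],0,0.7]
    - [[0.19,0.94,0],0,0.7]
    - [[0.19,0.94,0],0,0.7]
    - [[0.19,0.94,0],0,0.7]
    - [[0.19,0.94,0],0,0.7]
    - [[0.1,0.94,0],0,0.7]
    - [[0.05,0.44,0],0,0.7]
    - [[0,0,0],0,0.7]
    - [[0,0,0],0,0.7]

```text
t: 20.32
ee_pos: [581.7, 167.3, 131.7]
orientation: [-0.379, -3.118, 0.001]
ft_force: [0.5, -0.2, -0.1]
width: 49.3
grasp_force: 30.0
```

```bash
python3 - <<'E'
from h import *
o=ctrl.get_obs();print(o['t'],o['ee_pos'],o['width'],o['grasp_force'])
plan((580,169,0,76,.9))
w=cam('wrist')
for n,z in(('turtle',25),('tin',135),('pot',0)):
    r=cams.boxes_of('wrist',n);print(n,[(q['p'],q['rect'],atz(w,q['rect'][:2],z)) for q in r[:1]])
E
```

```text
20.3167 [581.68572772 167.29945952 131.65805227] 49.34824376048406 29.999914169311523
6 x [0.01, 0.01, 0.88]
   -> [ 5.805e+02  1.690e+02 -3.000e-01]
turtle [(0.7, [241.4, 127.1, 47.6, 69.0], array([522.9625668 , 166.36079596,  25.        ]))]
tin [(0.64, [255.4, 228.4, 86.2, 89.2], array([589.77231914, 164.49213697, 135.        ]))]
pot [(0.63, [259.5, 131.7, 210.4, 190.0], array([533.35543809, 183.17124307,   0.        ]))]
```

>>> move_arm:
  steps:
    - [[0.06,0.06,0.7],0,0.7]
    - [[0,0,0.8],0,0.7]
    - [[0,0,0.8],0,0.7]
    - [[0,0,0.8],0,0.7]
    - [[0,0,0.8],0,0.7]
    - [[0,0,0.6],0,0.7]
    - [[0,0,0.4],0,0.7]
    - [[0,0,0.2],0,0.7]
    - [[0,0,0],0,0.7]
    - [[0,0,0],0,0.7]

```text
t: 21.35
ee_pos: [581.6, 168.6, 5.0]
orientation: [0.382, 3.118, 0.0]
ft_force: [-0.1, 1.2, -0.2]
width: 49.2
grasp_force: 30.0
```

>>> move_arm:
  steps:
    - [[0,0,0.2],0,0.7]
    - [[0,0,0.12],0,0.7]
    - [[0,0,0],0,0.7]

```text
t: 21.6
ee_pos: [581.1, 168.9, -3.5]
orientation: [0.381, 3.118, 0.0]
ft_force: [-1.3, -0.6, -0.9]
width: 48.8
grasp_force: 30.0
```

>>> move_arm:
  steps:
    - [[0,0,0.08],0,0.7]
    - [[0,0,0],0,0.7]

```text
t: 21.77
ee_pos: [581.1, 168.9, -5.5]
orientation: [0.381, 3.118, -0.0]
ft_force: [-0.6, 0.9, -0.4]
width: 48.9
grasp_force: 30.0
```

>>> move_arm:
  steps:
    - [[0,0,0.06],0,0.7]
    - [[0,0,0],0,0.7]

```text
t: 21.93
ee_pos: [581.1, 168.9, -7.1]
orientation: [-0.381, -3.118, 0.0]
ft_force: [0.1, 0.7, -0.4]
width: 49.0
grasp_force: 30.0
```

>>> move_arm:
  steps:
    - [[0,0,0.05],0,0.7]
    - [[0,0,0],0,0.7]

```text
t: 22.1
ee_pos: [581.2, 168.9, -7.6]
orientation: [0.381, 3.118, -0.0]
ft_force: [-1.6, -1.1, 6.7]
width: 49.4
grasp_force: 30.0
```

>>> move_arm:
  steps:
    - [[0,0,0.05],0,0.7]
    - [[0,0,0],0,0.7]

```text
t: 22.27
ee_pos: [581.3, 168.9, -7.6]
orientation: [0.381, 3.118, 0.0]
ft_force: [-5.5, -1.7, 17.2]
width: 49.2
grasp_force: 30.0
```

The tin is down too (contact at the expected height). Release, rise, and turn for the matchbox.

>>> move_arm:
  steps:
    - [[0,0,-0.04],0,0.38]
    - [[0,0,0],0,0.38]
    - [[0,0,0],0,0.38]
    - [[0,0,-0.3],0,0.38]
    - [[0,0,-0.6],0,0.38]
    - [[0,0,-0.9],0,0.38]
    - [[0,0,-0.9],0,0.38]
    - [[0,0,-0.9],0,0.38]
    - [[0,0,-0.9],0.96,0.25]
    - [[0,0,-0.9],0.96,0.1]
    - [[0,0,-0.9],0.96,0.1]
    - [[0,0,0],0.96,0.1]
    - [[0,0,0],0.96,0.1]
    - [[0,0,0],0.96,0.1]
    - [[0,0,0],0.96,0.1]
    - [[0,0,0],0.96,0.1]
    - [[0,0,0],0.96,0.1]
    - [[0,0,0],0.96,0.1]
    - [[0,0,0],0.96,0.1]
    - [[0,0,0],0.96,0.1]

```text
t: 23.93
ee_pos: [581.1, 168.9, 149.3]
orientation: [-1.842, -2.545, 0.0]
ft_force: [-0.4, 0.4, 0.0]
width: 79.0
grasp_force: 0.0
```

```bash
python3 - <<'E'
from h import *
o=ctrl.get_obs();print(o['t'],o['ee_pos'],o['width'])
plan((563,-206.5,150,18.3,.97))
w=cam('wrist')
for n,z in(('turtle',25),('tin',36)):
    r=cams.boxes_of('wrist',n);print(n,[(q['p'],q['rect'],atz(w,q['rect'][:2],z)) for q in r[:1]])
E
```

```text
23.9333 [581.07083018 168.85200558 149.30764662] 78.99553272325406
15 x [-0.94, -0.36, -0.0]
   -> [ 563.1 -208.2  149.3]
turtle [(0.9, [205.8, 164.9, 58.3, 48.2], array([523.82528521, 165.15053891,  25.        ]))]
tin [(0.92, [253.6, 175.8, 46.0, 46.6], array([577.57515326, 172.25642811,  36.        ]))]
```

>>> move_arm:
  steps:
    - [[-0.94,-0.36,0],0,0.1]
    - [[-0.94,-0.36,0],0,0.1]
    - [[-0.94,-0.36,0],0,0.1]
    - [[-0.94,-0.36,0],0,0.1]
    - [[-0.94,-0.36,0],0,0.1]
    - [[-0.94,-0.36,0],0,0.1]
    - [[-0.94,-0.36,0],0,0.1]
    - [[-0.94,-0.36,0],0,0.1]
    - [[-0.94,-0.36,0],0,0.1]
    - [[-0.94,-0.36,0],0,0.1]
    - [[-0.94,-0.36,0],0,0.1]
    - [[-0.94,-0.36,0],0,0.1]
    - [[-0.94,-0.36,0],0,0.1]
    - [[-0.94,-0.36,0],0,0.1]
    - [[-0.94,-0.36,0],0,0.1]
    - [[0,0,0],0,0.1]
    - [[0,0,0],0,0.1]

```text
t: 25.5
ee_pos: [564.5, -209.2, 149.1]
orientation: [-1.837, -2.549, -0.0]
ft_force: [-0.3, -1.0, -0.6]
width: 78.9
grasp_force: 0.0
```

```bash
python3 - <<'E'
from h import *
o=ctrl.get_obs();print(o['t'],o['ee_pos'],o['width'])
w=cam('wrist');r=cams.cut_out('wrist','matchbox');print([(q['p'],q['rect']) for q in r[:1]])
ys,xs=np.nonzero(r[0]['pixels']);H=cv2.convexHull(np.c_[xs,ys].astype(np.float32))
m1=r[0]['pixels']
from scipy.optimize import minimize
def cost(v):
    x,y,a=v[0],v[1],np.radians(v[2]);c,s=np.cos(a),np.sin(a)
    q=np.array([proj(w,(x+c*i*27-s*j*18,y+s*i*27+c*j*18,z)) for i in(-1,1) for j in(-1,1) for z in(105.5,121.5)],np.float32)
    m=np.zeros(m1.shape,np.uint8);cv2.fillConvexPoly(m,np.round(cv2.convexHull(q)*16).astype(np.int32),1,shift=4)
    return -(m.astype(bool)&m1).sum()/(m.astype(bool)|m1).sum()
q=minimize(cost,(563,-206,18),method='Nelder-Mead',options=dict(initial_simplex=[(563,-206,18),(568,-206,18),(563,-201,18),(563,-206,25)]));print(q.x,q.fun)
plan((q.x[0],q.x[1],87.5,q.x[2],.5))
E
```

```text
25.5 [ 564.51216141 -209.16195764  149.07813809] 78.94813567315673
[(0.78, [255.7, 200.4, 67.9, 47.1])]
[ 562.70257292 -206.90571902   17.84466176] -0.9356511131442513
1 x [[0,0,0],0.14]
5 x [0.01, -0.01, 0.49]
   -> [ 563.  -206.7   87.7]
```

>>> move_arm:
  steps:
    - [[0.07,-0.05,0.6],0,0.1]
    - [[0,0,0.6],0,0.1]
    - [[0,0,0.6],0,0.1]
    - [[0,0,0.4],0,0.1]
    - [[0,0,0.2],0,0.1]
    - [[0,0,0],0,0.1]

```text
t: 26.1
ee_pos: [562.4, -205.9, 88.0]
orientation: [-1.833, -2.549, 0.001]
ft_force: [-0.1, -0.8, 0.0]
width: 78.9
grasp_force: 0.0
```

>>> move_arm:
  steps:
    - [[0,0,0],0,0.7]
    - [[0,0,0],0,0.7]
    - [[0,0,0],0,0.7]
    - [[0,0,0],0,0.7]
    - [[0,0,0],0,0.7]
    - [[0,0,0],0,0.7]

```text
t: 26.6
ee_pos: [563.3, -207.3, 89.7]
orientation: [1.836, 2.548, 0.0]
ft_force: [-0.0, -0.4, 5.0]
width: 42.6
grasp_force: 2.4
```

```bash
python3 - <<'E'
from h import *
o=ctrl.get_obs();print(o['ee_pos'],o['width'],o['grasp_force'])
plan((563,-206,138,18,.9),(550,213,138,0,.97))
E
```

```text
[ 563.30052867 -207.26127134   89.74900929] 42.643379445007255 2.445986137026921
1 x [[0,0,0],0.09]
3 x [0.02, 0.0, -0.64]
   -> [ 562.8 -205.8  137.7]
4 x [[0,0,0],0.9]
18 x [0.93, -0.03, -0.0]
   -> [549.2 212.7 137.5]
```

The width is under 54 mm and the force is low, so this is not a proper grip. I'll reopen, rise a little and look again.

>>> move_arm:
  steps:
    - [[0,0,0],0,0.1]
    - [[0,0,0],0,0.1]
    - [[0,0,0],0,0.1]
    - [[0,0,0],0,0.1]
    - [[0,0,0],0,0.1]
    - [[0,0,0],0,0.1]
    - [[0,0,-0.7],0,0.1]
    - [[0,0,-0.7],0,0.1]
    - [[0,0,0],0,0.1]

```text
t: 27.35
ee_pos: [564.6, -207.6, 126.5]
orientation: [1.834, 2.546, 0.001]
ft_force: [1.0, -0.4, 0.5]
width: 79.0
grasp_force: 0.0
```

```bash
cat > mb.py <<'E'
from h import *
o=ctrl.get_obs();print(o['t'],o['ee_pos'],o['width'])
w=cam('wrist');r=cams.cut_out('wrist','matchbox');print([(q['p'],q['rect']) for q in r[:2]])
m1=r[0]['pixels']
from scipy.optimize import minimize
def cost(v):
    x,y,a=v[0],v[1],np.radians(v[2]);c,s=np.cos(a),np.sin(a)
    q=np.array([proj(w,(x+c*i*27-s*j*18,y+s*i*27+c*j*18,z)) for i in(-1,1) for j in(-1,1) for z in(105.5,121.5)],np.float32)
    m=np.zeros(m1.shape,np.uint8);cv2.fillConvexPoly(m,np.round(cv2.convexHull(q)*16).astype(np.int32),1,shift=4)
    return -(m.astype(bool)&m1).sum()/(m.astype(bool)|m1).sum()
q=minimize(cost,(563,-206,18),method='Nelder-Mead',options=dict(initial_simplex=[(563,-206,18),(568,-206,18),(563,-201,18),(563,-206,25)]));print(q.x,q.fun)
E
python3 mb.py; python3 -c "
from h import *
w=cam('wrist');save(cv2.resize(w[0][120:300,130:390],(780,540)),'w8.png')"
```

```text
27.35 [ 564.55542282 -207.59270468  126.52765033] 79.0052697857376
[(0.84, [254.5, 210.2, 76.8, 56.6])]
[ 562.53578952 -207.0771297    18.26946471] -0.9542598642875094
```

View pics/w8.png

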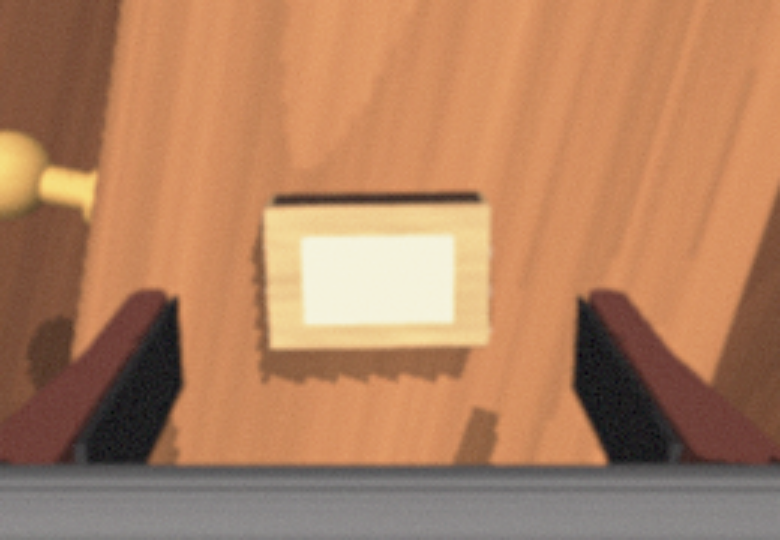

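The matchbox is undisturbed at (378,278). The fingers had closed on its top, so the tips sit about 32 mm short of the TCP and I must go about 10 mm lower.

>>> move_arm:
  steps:
    - [[0.03,-0.05,0.6],0,0.1]
    - [[0,0,0.6],0,0.1]
    - [[0,0,0.3],0,0.1]
    - [[0,0,0.2],0,0.1]
    - [[0,0,0],0,0.1]
    - [[0,0,0],0,0.1]

```text
t: 28.0
ee_pos: [561.5, -206.6, 81.2]
orientation: [-1.836, -2.548, 0.0]
ft_force: [0.0, 0.3, 0.5]
width: 79.2
grasp_force: 0.0
```

>>> move_arm:
  steps:
    - [[0,0,0.15],0,0.1]
    - [[0,0,0],0,0.1]

```text
t: 28.17
ee_pos: [561.8, -206.7, 77.9]
orientation: [1.836, 2.549, 0.0]
ft_force: [-0.4, -0.3, -0.1]
width: 78.8
grasp_force: 0.0
```

>>> move_arm:
  steps:
    - [[0,0,0],0,0.7]
    - [[0,0,0],0,0.7]
    - [[0,0,0],0,0.7]
    - [[0,0,0],0,0.7]
    - [[0,0,0],0,0.7]

```text
t: 28.58
ee_pos: [561.8, -206.7, 78.1]
orientation: [1.836, 2.549, 0.0]
ft_force: [-0.2, 0.0, 1.4]
width: 53.7
grasp_force: 30.0
```

```bash
python3 - <<'E'
from h import *
plan((562,-207,118,18,.9),(550,213,118,0,.97))
E
```

```text
1 x [[0,0,0],0.09]
2 x [-0.01, 0.0, -0.8]
   -> [ 561.9 -207.2  118.1]
4 x [[0,0,0],0.9]
18 x [0.93, -0.03, -0.0]
   -> [548.3 211.3 118. ]
```

>>> move_arm:
  steps:
    - [[0,0,-0.4],0,0.7]
    - [[0,0,-0.7],0,0.7]
    - [[0,0,-0.5],0.92,0.7]
    - [[0,0,0],0.92,0.7]
    - [[0,0,0],0.92,0.7]
    - [[0,0,0],0.93,0.7]
    - [[0.5,-0.03,0],0,0.7]
    - [[0.93,-0.03,0],0,0.7]
    - [[0.93,-0.03,0],0,0.7]
    - [[0.93,-0.03,0],0,0.7]
    - [[0.93,-0.03,0],0,0.7]
    - [[0.93,-0.03,0],0,0.7]
    - [[0.93,-0.03,0],0,0.7]
    - [[0.93,-0.03,0],0,0.7]
    - [[0.93,-0.03,0],0,0.7]
    - [[0.93,-0.03,0],0,0.7]
    - [[0.93,-0.03,0],0,0.7]
    - [[0.93,-0.03,0],0,0.7]
    - [[0.93,-0.03,0],0,0.7]
    - [[0.93,-0.03,0],0,0.7]

```text
t: 30.25
ee_pos: [550.4, 110.0, 118.3]
orientation: [-2.218, -2.225, -0.0]
ft_force: [0.9, -0.5, 0.4]
width: 53.7
grasp_force: 30.0
```

>>> move_arm:
  steps:
    - [[0.93,-0.03,0],0,0.7]
    - [[0.93,-0.03,0],0,0.7]
    - [[0.93,-0.03,0],0,0.7]
    - [[0.93,-0.03,0],0,0.7]
    - [[0.5,0,0],0,0.7]
    - [[0,0,0],0,0.7]
    - [[0,0,0],0,0.7]

```text
t: 30.83
ee_pos: [547.6, 213.9, 117.9]
orientation: [2.218, 2.225, -0.001]
ft_force: [0.1, -1.4, -0.9]
width: 53.8
grasp_force: 30.0
```

```bash
python3 - <<'E'
from h import *
o=ctrl.get_obs();print(o['t'],o['ee_pos'],o['width'],o['grasp_force'])
plan((550,213,0,0,.9))
w=cam('wrist')
for n,z in(('turtle',25),('tin',36)):
    r=cams.boxes_of('wrist',n);print(n,[(q['p'],q['rect'],atz(w,q['rect'][:2],z)) for q in r[:1]])
r=cams.cut_out('wrist','pot');
if r:
    ys,xs=np.nonzero(r[0]['pixels']);print(r[0]['p'],xs.min(),xs.max(),ys.min())
    for r_,z in((95,38),(86,75)):
        q=np.array([proj(w,(547+r_*np.cos(a),179+r_*np.sin(a),z)) for a in np.arange(0,6.3,.05)]);print(q.min(0),q.max(0))
E
```

```text
30.8333 [547.57466038 213.92407402 117.91124901] 53.76631075886413 29.995001256465912
6 x [-0.01, 0.02, 0.79]
   -> [550.6 212.4  -0.6]
turtle []
tin [(0.57, [293.1, 205.7, 24.7, 17.2], array([585.27933557, 194.33749081,  36.        ]))]
0.67 153 357 124
[160.34827085 124.14908831] [349.3213277  302.38058613]
[157.24800306 137.10255079] [352.28503028 318.50520234]
```

>>> move_arm:
  steps:
    - [[0,0,0.7],0,0.7]
    - [[0,0,0.8],0,0.7]
    - [[0,0,0.8],0,0.7]
    - [[0,0,0.8],0,0.7]
    - [[0,0,0.7],0,0.7]
    - [[0,0,0.5],0,0.7]
    - [[0,0,0.3],0,0.7]
    - [[0,0,0.2],0,0.7]
    - [[0,0,0],0,0.7]
    - [[0,0,0],0,0.7]

```text
t: 31.87
ee_pos: [548.4, 213.6, -1.8]
orientation: [2.221, 2.221, 0.001]
ft_force: [0.4, -0.8, -0.7]
width: 53.9
grasp_force: 30.0
```

>>> move_arm:
  steps:
    - [[0,0,0.15],0,0.7]
    - [[0,0,0.1],0,0.7]
    - [[0,0,0],0,0.7]

```text
t: 32.12
ee_pos: [548.0, 213.7, -8.4]
orientation: [2.221, 2.222, 0.0]
ft_force: [-0.5, 0.5, -0.4]
width: 53.6
grasp_force: 30.0
```

>>> move_arm:
  steps:
    - [[0,0,0.1],0,0.7]
    - [[0,0,0.06],0,0.7]
    - [[0,0,0],0,0.7]

```text
t: 32.37
ee_pos: [547.8, 213.6, -12.7]
orientation: [-2.221, -2.222, 0.001]
ft_force: [0.6, -0.6, 0.1]
width: 53.9
grasp_force: 30.0
```

>>> move_arm:
  steps:
    - [[0,0,0.1],0,0.7]
    - [[0,0,0],0,0.7]

```text
t: 32.53
ee_pos: [547.8, 213.5, -15.3]
orientation: [-2.221, -2.221, 0.001]
ft_force: [-0.5, -0.4, -0.4]
width: 53.3
grasp_force: 30.0
```

>>> move_arm:
  steps:
    - [[0,0,0.08],0,0.7]
    - [[0,0,0],0,0.7]

```text
t: 32.7
ee_pos: [547.8, 213.5, -17.2]
orientation: [-2.221, -2.222, 0.001]
ft_force: [0.3, -1.1, -0.3]
width: 53.9
grasp_force: 30.0
```

>>> move_arm:
  steps:
    - [[0,0,0.06],0,0.7]
    - [[0,0,0],0,0.7]

```text
t: 32.87
ee_pos: [547.9, 213.5, -18.7]
orientation: [-2.221, -2.222, 0.0]
ft_force: [0.4, -0.4, -0.2]
width: 53.4
grasp_force: 30.0
```

>>> move_arm:
  steps:
    - [[0,0,0.05],0,0.7]
    - [[0,0,0],0,0.7]

```text
t: 33.03
ee_pos: [548.1, 213.6, -19.4]
orientation: [2.221, 2.222, 0.0]
ft_force: [-0.9, -0.2, 3.4]
width: 53.6
grasp_force: 30.0
```

The matchbox is on the floor of the pot. Release, rise and turn for the knob.

>>> move_arm:
  steps:
    - [[0,0,-0.02],0,0.32]
    - [[0,0,0],0,0.32]
    - [[0,0,0],0,0.32]
    - [[0,0,-0.3],0,0.32]
    - [[0,0,-0.6],0,0.32]
    - [[0,0,-0.9],0,0.32]
    - [[0,0,-0.9],0,0.32]
    - [[0,0,-0.9],0,0.4]
    - [[0,0,-0.9],0,0.4]
    - [[0,0,-0.9],0,0.4]
    - [[0,0,-0.9],0,0.4]
    - [[0,0,0],0,0.4]
    - [[0,0,0],0,0.4]

```text
t: 34.12
ee_pos: [548.9, 213.9, 140.0]
orientation: [2.22, 2.221, 0.005]
ft_force: [-0.4, -0.0, -0.5]
width: 52.4
grasp_force: 0.0
```

```bash
python3 - <<'E'
from h import *
o=ctrl.get_obs();print(o['t'],o['ee_pos'],o['width'],o['qpos'])
plan((463,-221,140,95.9,.97))
w=cam('wrist')
for n,z in(('turtle',25),('tin',36),('matchbox',24)):
    r=cams.boxes_of('wrist',n);print(n,[(q['p'],q['rect'],atz(w,q['rect'][:2],z)) for q in r[:1]])
r=cams.boxes_of('wrist','pot');print(r[:1])
q=np.array([proj(w,(547+95*np.cos(a),179+95*np.sin(a),38)) for a in np.arange(0,6.3,.05)]);print(q.min(0),q.max(0))
E
```

```text
34.1167 [548.8582995  213.93039126 139.97113056] 52.435209133948305 [ 3.51457052e-01  4.31706191e-01  1.75140912e+00 -2.26074537e-07
  9.55299013e-01  3.51209525e-01]
17 x [[0,0,0],0.99]
18 x [-0.29, 0.94, -0.0]
   -> [ 462.3 -220.2  139.2]
turtle [(0.73, [236.1, 220.3, 58.2, 40.6], array([527.17210997, 166.37840171,  25.        ]))]
tin [(0.78, [281.0, 217.5, 44.2, 49.2], array([577.08892573, 173.73731009,  36.        ]))]
matchbox [(0.63, [254.8, 180.6, 50.7, 38.6], array([548.43299972, 212.40276309,  24.        ]))]
[{'rect': [252.8, 199.8, 193.2, 149.8], 'p': 0.89}]
[165.37547491 123.55130673] [341.3762955  290.68871923]
```

All three lie in the pot where planned, and the pot hasn't moved. Now to the knob.

>>> move_arm:
  steps:
    - [[0,0,0],0.99,0.4]
    - [[0,0,0],0.99,0.4]
    - [[0,0,0],0.99,0.4]
    - [[0,0,0],0.99,0.4]
    - [[0,0,0],0.99,0.4]
    - [[0,0,0],0.99,0.4]
    - [[0,0,0],0.99,0.4]
    - [[0,0,0],0.99,0.4]
    - [[0,0,0],0.99,0.4]
    - [[0,0,0],0.99,0.4]
    - [[0,0,0],0.99,0.4]
    - [[0,0,0],0.99,0.4]
    - [[0,0,0],0.99,0.4]
    - [[0,0,0],0.99,0.4]
    - [[0,0,0],0.99,0.4]
    - [[0,0,0],0.99,0.4]
    - [[0,0,0],0.99,0.4]
    - [[0,0,0],0,0.4]

```text
t: 35.87
ee_pos: [547.4, 213.4, 137.3]
orientation: [3.137, 0.156, -0.003]
ft_force: [-0.0, -1.1, 0.4]
width: 52.9
grasp_force: 0.0
```

>>> move_arm:
  steps:
    - [[-0.29,0.94,0],0,0.4]
    - [[-0.29,0.94,0],0,0.4]
    - [[-0.29,0.94,0],0,0.4]
    - [[-0.29,0.94,0],0,0.4]
    - [[-0.29,0.94,0],0,0.4]
    - [[-0.29,0.94,0],0,0.4]
    - [[-0.29,0.94,0],0,0.4]
    - [[-0.29,0.94,0],0,0.4]
    - [[-0.29,0.94,0],0,0.4]
    - [[-0.29,0.94,0],0,0.4]
    - [[-0.29,0.94,0],0,0.4]
    - [[-0.29,0.94,0],0,0.4]
    - [[-0.29,0.94,0],0,0.4]
    - [[-0.29,0.94,0],0,0.4]
    - [[-0.29,0.94,0],0,0.4]
    - [[-0.29,0.94,0],0,0.4]
    - [[-0.29,0.94,0],0,0.4]
    - [[-0.29,0.94,0],0,0.4]
    - [[0,0,0],0,0.4]
    - [[0,0,0],0,0.4]

```text
t: 37.53
ee_pos: [460.9, -221.2, 137.8]
orientation: [-3.137, -0.16, 0.001]
ft_force: [1.3, 0.5, 0.3]
width: 52.4
grasp_force: 0.0
```

```bash
python3 - <<'E'
from h import *
o=ctrl.get_obs();print(o['t'],o['ee_pos'],o['width'],o['qpos'],R.from_rotvec(o['orientation']).as_matrix().round(3))
w=cam('wrist');im=cv2.cvtColor(w[0],cv2.COLOR_RGB2HSV)
u=proj(w,(463,-221,90.5));print('exp',u)
m=((im[...,0]>20)&(im[...,0]<32)&(im[...,1]>130)&(im[...,2]>110)).astype(np.uint8)
x0,y0=[int(v) for v in u];z=np.zeros_like(m);z[max(0,y0-40):y0+40,max(0,x0-40):x0+40]=1;m*=z
d=cv2.distanceTransform(m,cv2.DIST_L2,5);_,r,_,c=cv2.minMaxLoc(d);print(r,c,m.sum(),'exp r',289*12/((w[3].T@(np.array([463,-221,90.5])-w[2]))[2]))
print(atz(w,c,90.5))
m=m*255;save(np.dstack([m,m,m]),'m.png')
E
```

```text
37.5333 [ 460.87264634 -221.17803178  137.79580111] 52.37022651747865 [-4.70828547e-01  3.31440302e-01  1.91981246e+00  1.91928160e-04
  8.91289008e-01  9.97979593e-01] [[ 0.995  0.102 -0.001]
 [ 0.102 -0.995  0.001]
 [-0.001 -0.001 -1.   ]]
exp [254.80556866 194.46369825]
1.0 (256, 168) 10 exp r 13.829284731158225
[ 486.25885617 -219.64418204   90.5       ]
```

```bash
python3 - <<'E'
from h import *
w=cam('wrist');g=cv2.cvtColor(w[0],cv2.COLOR_RGB2HSV)
print(g[194,236:276:3].tolist());print(g[176:216:3,255].tolist())
gr=cv2.medianBlur(cv2.cvtColor(w[0],cv2.COLOR_RGB2GRAY),3)
for src in(gr,cv2.medianBlur(g[...,1],3)):
    c=cv2.HoughCircles(src[140:250,200:310],cv2.HOUGH_GRADIENT,1,10,param1=80,param2=10,minRadius=11,maxRadius=17)
    if c is not None:
        for q in c[0][:4]: print(q+[200,140,0],atz(w,q[:2]+[200,140],90.5))
r=cams.boxes_of('wrist','lid_knob');print(r[:2])
E
```

```text
[[10, 134, 152], [10, 130, 151], [19, 138, 238], [25, 115, 247], [26, 108, 247], [25, 112, 247], [25, 115, 247], [23, 126, 245], [20, 132, 238], [17, 141, 208], [17, 141, 170], [11, 131, 148], [11, 136, 148], [10, 133, 146]]
[[25, 113, 247], [25, 115, 247], [26, 110, 247], [20, 132, 240], [19, 133, 235], [22, 126, 244], [25, 110, 247], [26, 107, 247], [25, 109, 247], [24, 115, 246], [22, 125, 244], [14, 139, 195], [11, 142, 145], [12, 134, 148]]
[253.5 196.5  12.5] [ 461.12713674 -219.24056313   90.5       ]
[{'rect': [256.3, 103.7, 406.2, 207.3], 'p': 0.86}]
```

>>> move_arm:
  steps:
    - [[0.02,-0.05,0.6],0,0.4]
    - [[0,0,0.7],0,0.4]
    - [[0,0,0.7],0,0.4]
    - [[0,0,0.6],0,0.4]
    - [[0,0,0.4],0,0.4]
    - [[0,0,0.3],0,0.4]
    - [[0,0,0.3],0,0.4]
    - [[0,0,0.1],0,0.4]
    - [[0,0,0],0,0.4]

```text
t: 38.43
ee_pos: [461.7, -219.0, 45.5]
orientation: [-3.137, -0.161, 0.001]
ft_force: [0.9, -0.5, 0.4]
width: 52.5
grasp_force: 0.0
```

>>> move_arm:
  steps:
    - [[0,0,0],0,0.9]
    - [[0,0,0],0,0.9]
    - [[0,0,0],0,0.9]
    - [[0,0,0],0,0.9]
    - [[0,0,0],0,0.9]
    - [[0,0,0],0,0.9]

```text
t: 38.93
ee_pos: [462.0, -219.7, 46.2]
orientation: [3.137, 0.161, 0.001]
ft_force: [-0.3, -1.9, 1.7]
width: 22.6
grasp_force: 30.0
```

```bash
python3 -c "
import numpy as np
r=np.hypot(197,15);f=np.radians(4.354+1+2*np.arange(30));u=r*2*np.sin(np.pi/180)/25
x=np.diff(np.round(np.r_[0,np.cumsum(u*np.sin(f))],2));z=np.diff(np.round(np.r_[0,np.cumsum(u*np.cos(f))],2))
print(','.join(f'[[{a:.2f},0,{-b:.2f}],0,0.9]' for a,b in zip(x,z)))"
```

```text
[[0.03,0,-0.27],0,0.9],[[0.03,0,-0.28],0,0.9],[[0.05,0,-0.27],0,0.9],[[0.05,0,-0.27],0,0.9],[[0.06,0,-0.27],0,0.9],[[0.08,0,-0.27],0,0.9],[[0.08,0,-0.26],0,0.9],[[0.09,0,-0.26],0,0.9],[[0.10,0,-0.26],0,0.9],[[0.11,0,-0.25],0,0.9],[[0.12,0,-0.25],0,0.9],[[0.13,0,-0.24],0,0.9],[[0.13,0,-0.24],0,0.9],[[0.14,0,-0.24],0,0.9],[[0.16,0,-0.23],0,0.9],[[0.16,0,-0.22],0,0.9],[[0.16,0,-0.22],0,0.9],[[0.18,0,-0.22],0,0.9],[[0.18,0,-0.20],0,0.9],[[0.19,0,-0.20],0,0.9],[[0.20,0,-0.20],0,0.9],[[0.20,0,-0.19],0,0.9],[[0.21,0,-0.18],0,0.9],[[0.21,0,-0.17],0,0.9],[[0.22,0,-0.16],0,0.9],[[0.23,0,-0.16],0,0.9],[[0.23,0,-0.15],0,0.9],[[0.24,0,-0.14],0,0.9],[[0.24,0,-0.13],0,0.9],[[0.25,0,-0.12],0,0.9]
```

>>> move_arm:
  steps:
    - [[0.03,0,-0.27],0,0.9]
    - [[0.03,0,-0.28],0,0.9]
    - [[0.05,0,-0.27],0,0.9]
    - [[0.05,0,-0.27],0,0.9]
    - [[0.06,0,-0.27],0,0.9]
    - [[0.08,0,-0.27],0,0.9]
    - [[0.08,0,-0.26],0,0.9]
    - [[0.09,0,-0.26],0,0.9]
    - [[0,0,0],0,0.9]
    - [[0,0,0],0,0.9]

```text
t: 39.77
ee_pos: [473.9, -218.4, 100.2]
orientation: [3.136, 0.161, 0.002]
ft_force: [1.9, -5.8, -3.1]
width: 22.2
grasp_force: 30.0
```

>>> move_arm:
  steps:
    - [[0.1,0,-0.26],0,0.9]
    - [[0.11,0,-0.25],0,0.9]
    - [[0.12,0,-0.25],0,0.9]
    - [[0.13,0,-0.24],0,0.9]
    - [[0.13,0,-0.24],0,0.9]
    - [[0.14,0,-0.24],0,0.9]
    - [[0.16,0,-0.23],0,0.9]
    - [[0.16,0,-0.22],0,0.9]
    - [[0.16,0,-0.22],0,0.9]
    - [[0.18,0,-0.22],0,0.9]
    - [[0.18,0,-0.2],0,0.9]
    - [[0,0,0],0,0.9]

```text
t: 40.77
ee_pos: [512.9, -214.3, 164.5]
orientation: [3.137, 0.161, 0.0]
ft_force: [-0.5, -6.0, -1.8]
width: 22.3
grasp_force: 30.0
```

>>> move_arm:
  steps:
    - [[0.19,0,-0.2],0,0.9]
    - [[0.2,0,-0.2],0,0.9]
    - [[0.2,0,-0.19],0,0.9]
    - [[0.21,0,-0.18],0,0.9]
    - [[0.21,0,-0.17],0,0.9]
    - [[0.22,0,-0.16],0,0.9]
    - [[0.23,0,-0.16],0,0.9]
    - [[0.23,0,-0.15],0,0.9]
    - [[0.24,0,-0.14],0,0.9]
    - [[0.24,0,-0.13],0,0.9]
    - [[0.25,0,-0.12],0,0.9]
    - [[0,0,0],0,0.9]
    - [[0,0,0],0,0.9]
    - [[0,0,0],0,0.9]

```text
t: 41.93
ee_pos: [571.7, -208.1, 208.5]
orientation: [3.137, 0.161, -0.002]
ft_force: [-2.0, -5.4, 1.0]
width: 22.4
grasp_force: 30.0
```

```bash
python3 - <<'E'
from h import *
o=ctrl.get_obs();p=np.array(o['ee_pos']);print(o['t'],p,o['width'],o['grasp_force'],o['ft_force'])
ex=np.array([.9947,.1028]);d=(p[:2]-[462.0,-219.7])@ex;h=p[2]-46.2
print(d,h,'angle',np.degrees(np.arctan2(15+h,197-d))-4.354,'radius',np.hypot(15+h,197-d))
s=cam('side');w=cam('wrist')
# independent: lid front-top edge in side view; compare mask with model at several angles
mk=cams.cut_out('side','lid');print([(q['p'],q['rect']) for q in mk[:2]])
H=np.array([574+85*.9947,-211+85*.1028,75.5]);E=np.array([.9947,.1028,0]);Y=np.array([-.1028,.9947,0]);Z=np.array([0,0,1.])
box=[H-E*a+Y*b+Z*c for a in(0,170) for b in(-140,140) for c in(0,-75.5)]
if mk:
  m1=mk[0]['pixels']
  for th in range(40,76,4):
    t=np.radians(th);P=[H+Y*b-E*(a*np.cos(t)-c*np.sin(t))+Z*(a*np.sin(t)+c*np.cos(t)) for a in(0,170) for b in(-140,140) for c in(0,30)]
    m=np.zeros(m1.shape,np.uint8)
    for S in(P,box): cv2.fillConvexPoly(m,cv2.convexHull(np.array([proj(s,q) for q in S],np.float32)).astype(np.int32),1)
    m=m>0;print(th,round((m&m1).sum()/(m|m1).sum(),3))
for n in('turtle','tin','matchbox','pot'):
    r=cams.boxes_of('top',n) if n!='turtle' else (cam('top'),cams.boxes_of('top',n))[1]
    print(n,[(q['p'],q['rect']) for q in r[:1]])
E
```

```text
41.9333 [ 571.6835944  -208.10077536  208.46796161] 22.377850117967785 30.0002583861351 [-2.02765818 -5.41104493  1.03214298]
110.2946716431559 162.267961614593 angle 59.58181237698838 radius 197.33662655589552
[(0.81, [286.6, 182.7, 94.0, 84.3])]
40 0.113
44 0.116
48 0.12
52 0.168
56 0.221
60 0.23
64 0.21
68 0.193
72 0.179
turtle [(0.68, [149.6, 204.5, 14.3, 19.2])]
tin [(0.77, [146.7, 186.6, 17.3, 14.1])]
matchbox [(0.69, [131.2, 194.4, 17.3, 16.3])]
pot [(0.82, [139.8, 194.4, 69.4, 63.5])]
```

The lid is held at about 59.6°: the arc radius matches and the side-view fit peaks at 60°. All three things are in the pot, so I hand in.

```bash
python3 -c "
from workcell import ctrl
print(ctrl.close_job())"
```

```text
the job is handed in; nothing more can be done
None
```

The turtle, tin and matchbox are set down on the floor of the clay pot, the lid is held at about 60° (59.6° from the arm's readings) with the gripper still on the knob, and the job is handed in at about 42 s.

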